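Check that a shutter release lever stops short of its bar

TASK

Two hand-lever stands for beam shutters are bolted to the bench; check the one with the long lever. With the outside of your fingers press the long lever in towards its bar until it stops, let it spring all the way back out, then press it in to its stop again and finish while holding it there, so that the gap left to the bar can be measured. Press gently, only on the lever's outer side: do not pinch it, do not touch its bar, leave the short lever alone and leave the loose things where they are.

Things in the scene. Friction and masses are not known exactly. Their poses are not given: they have to be found in the camera images.
- long_stand: stand with the long lever: fixed base plate 76 x 190 x 10 mm with two posts and a level round bar 120 mm above the bench. Origin on the bench under the bar's middle; y along the bar from the pivot end to the lever's free end; the lever stands on the -x side. The bar points roughly away from the robot, pivot at the far end, lever on the robot's right of the bar.
- short_stand: the same stand with the short lever (85 mm from pivot to tip centre); not to be worked. Same axes and sizes as long_stand.
- long_bar: the round bar of the long-lever stand, 200 mm long, 28 mm thick over the black rubber; origin at its middle, 120 mm above the bench, y along it. Not to be touched.
- long_blade: blade of the long lever: flat aluminium bar 8 mm thick, 18 mm tall, 150 mm from the pivot to the centre of its round tip (radius 9 mm). It swings level, 120 mm above the bench. Origin on the pivot; its y axis runs along the blade to the tip, its x axis points from its outer side towards the bar, i.e. the way to press; z up.
- long_back: dark steel strip along the side of the long blade that faces the bar; the fingers must not touch it.
- long_press (a point): good point to press: on the outer face of the long blade, at mid height, 120 mm from the pivot (30 mm short of the tip centre); moves with the lever, same axes as long_blade.
- long_pivot (a point): pivot of the long lever, 120 mm above the bench; upright axis.
- long_lever (a joint): swing of the long lever, rad: 0 = sprung out (blade 0.28 rad off the bar's direction, tip gap about 50 mm), 0.26 = against its hard stop (nearly parallel to the bar, gap about 15 mm). Grows as it is pressed in, clockwise from above. Spring return: 2.5 N at the press point when out, 7 N at the stop.
- short_lever (a joint): swing of the short lever, rad, 0 to 0.26, the same way; must stay near 0.
- vial_c: loose amber vial, 23 mm wide, 52 mm tall, standing; origin under its centre. A bystander.
- driver: loose hand screwdriver lying down, 134 mm long, 26 mm thick. A bystander.
- holder: loose black post holder with a side thumbscrew, 25 x 41 mm, 40 mm tall, standing. A bystander.

How it is judged:
On the way, in this order (a step that is already met when the one before it is completed fails the run):
1. the long lever is pressed in to its stop by the fingers (value of joint long_lever above 0.225 rad and contact force between the fingers and long_blade above 2 N), for 0.2 s.
2. the long lever has sprung all the way back out (value of joint long_lever below 0.03 rad), for 0.2 s.
At the end, for the whole second after the job is handed in: After one full press and release, the long lever is held by the fingers within 0.035 rad (about 4 mm at the press point) of its stop, at rest, with 2 to 40 N; the short lever is still out (all of step 1 and velocity of joint long_lever below 0.1 rad/s and contact force between the fingers and long_blade below 40 N and value of joint short_lever below 0.05 rad); the arm keeps its last pose, push and grip.
It fails at once if the long lever is pressed harder than 40 N (contact force between the fingers and long_blade above 40 N).
It fails at once if the fingers touch the bar of the long lever (contact force between the fingers and long_bar above 1 N).
It fails at once if the fingers pinch or hook the long lever from the side facing the bar (contact force between the fingers and long_back above 1 N).
It fails at once if the short lever is worked (value of joint short_lever above 0.05 rad).
It fails at once if the vial, the screwdriver or the post holder is moved or lifted (distance of any of vial_c, driver, holder from where it was at the start of the episode above 0.02 m).
It also fails if it takes over 54 s, if anything falls off the work surface, if the arm or the gripper's body presses on something with over 40 N, if the wrist force passes 120 N, or if a joint passes its speed limit or range.

ROBOT

A 6-joint arm with a two-finger parallel gripper is mounted at the origin on a cart in front of the work surface, level with it; the furniture and walls round the work are solid. World frame = base frame: x ahead of the robot, y to its left, z up, the work surface at z = 0. Lengths are in m, angles in rad, forces in N, time in s.
With the tool pointing down it reaches from about 0.425 to 0.95 m from the base axis. Payload 3.5 kg.
Tool frame: the origin (TCP) lies midway between the tips of the shut fingers; the grasp point (between the pads) lies 19 mm behind it (ctrl.tcp_to_grasp is the distance from the TCP to the grasp point, in m); z points along the fingers, x is the direction in which the jaws open and shut, and the axes are right-handed (so a half turn about z gives the same grasp; the last joint's range is limited). The gripper opens to 85 mm and grips with 20 to 120 N. Pads are 22 mm wide; open, the fingers measure 114 mm over their backs; the gripper's body (76 mm by 85 mm) begins 54 mm behind the grasp point. The pads swing forward as they close: fully open they stand 13 mm farther back than shut.
Start: joints at [-1.316, 0.286, 1.577, -0, 1.279, -0.15], TCP at [0.266, -0.62, 0.231] pointing down, gripper open.
Joint ranges: [-2.77, 2.77], [-0.9, 2.22], [0.21, 2.48], [-1.53, 4.67], [0.24, 2.81], [-2.84, 2.84]. Speed limits (rad/s): [2.79, 2.79, 3.14, 3.14, 3.14, 3.14].

INTERFACE

Orientations are given as a unit quaternion [x, y, z, w].
In Python, from plant import ctrl, cams, workorder, spotter gives the robot as it stands. The module is installed in compiled form; this text tells all that it offers.
- The arm moves only by the tool send_rows, never from a script. Its argument "motion" is one flat list of numbers, 5 for each row, row after row: the shift along the tool's x, y, z in cm, then the turn about the tool's z in rad, then the finger opening in cm, from 0 to 8.54. In form: [tx, ty, tz, spin, gripper, tx, ty, tz, spin, gripper, ...]. A call has 1 to 12 rows; each row shifts and turns the pose as measured when the row begins, along the tool's axes as they then stand; what a row does not reach is not made up. A row lasts 1/10 s, in which the tool goes at most 50 mm and 8.59 degrees, less where a joint would pass 70% of its speed; a pose out of reach is approached as far as the arm can. A call is refused whole if a number of a shift passes 5 or a number of a turn 0.15, either way. A call with a gripper value outside its range is refused whole. The fingers move at their own pace and stop on an object; "grip_force" is the grip in N (left out, the last holds). Time passes only in rows, so rows that do not move let the fingers close. It gives the time, the measured TCP pose, the force and the opening at its end, in the units of the state.
- ctrl.get_state(): the state, without advancing time (a new reading comes with each control period).
- cams.read_camera(name): name is "side" or "top"; returns (picture, depth): 400x640x3 uint8, red, green, blue; 400x640 float32, m along the optical axis (not along the pixel's ray), 0 where there is no reading.
- cams.camera_params(name): a dict with "fx", "fy", "cx", "cy" (pixels), "k1" (the pictures are not rectified: a ray, as slopes to the right and down, at radius r is drawn at 1 + k1 r^2 times it, then the intrinsics apply), "xyz" and "attitude" of the camera in the world. Camera axes: x right, y down, z forward; pixel columns grow to the right and rows downward; lengths in m; the calibration is good to about 2 mm. A picture is of the moment at which its call begins. camera_params takes no time and is no camera call.
- workorder.sign_off(): hands the job in, once; it reports no verdict.
Trained networks look in the newest picture that a camera, given by its name, has taken for a name from the list of things; names that differ only in an ending like _2 or _b are one class to them, and where a whole thing is asked for, a point or a joint stands for the part that bears it (a point fixed in the world has none). Each returns a list of dicts, best first, with "conf" (0 to 1); they miss things now and then, are a little off and sometimes report something else, mostly with a low value. They report only what shows in the picture. A call takes as long as a camera call.
- spotter.trace(target, camera): "mask" (400x640 bool, what is visible of it) and "bbox" ([left, top, width, height] in pixels, round what is visible of it).
The state is a dict: "time": time; "qpos": joint angles; "dq": joint speeds; "joint_efforts": joint torques, N m; "eef_pos": TCP position; "tcp_rot": TCP orientation; "contact_force": force on the tool from outside, world axes, zero at the start; "wrist_torque": the same for the moment, N m; "opening": opening from 0.0 (shut) to 1.0 (fully open).
Only numpy, scipy, OpenCV 4.12 (cv2) and the standard library are available. Lean on these libraries where they do the work, as an engineer would, in place of code of your own. Each camera call takes 0.05 s, during which the arm holds its last target.

## Working session

There is one attempt and no reset: what is moved stays moved. The work goes in short steps, Python scripts to look and compute and a tool call to move; the robot and the scene stay as the last step left them, time stands still between calls to the robot, and variables do not carry over. Pictures are saved under pics/ and viewed, and the job is handed in when it is done.

Besides the shell and the picture viewer there is one more tool, called after ">>>" as a command line: name --argument value ..., lists and objects as JSON in quotes. send_rows: Moves the arm, as the interface text tells. Its arguments: {"type":"object","properties":{"motion":{"type":"array","items":{"type":"number"}},"grip_force":{"type":"number"}},"required":["motion"]}

```bash
mkdir -p pics
cat > h.py <<'E'
import numpy as np,cv2
from scipy.spatial.transform import Rotation as R
from plant import ctrl,cams,workorder,spotter
def pts(name,depth,mask):
    p=cams.camera_params(name); v,u=np.nonzero(mask&(depth>0)); d=depth[v,u]
    K=np.array([[p['fx'],0,p['cx']],[0,p['fy'],p['cy']],[0,0,1.]])
    n=cv2.undistortPoints(np.stack([u,v],1).astype(float)[:,None],K,np.array([p['k1'],0,0,0,0.]))[:,0]
    c=np.c_[n*d[:,None],d]
    return R.from_quat(p['attitude']).apply(c)+p['xyz']
E
python3 - <<'E'
from h import *
s=ctrl.get_state();print(s)
for n in('side','top'):
    im,d=cams.read_camera(n);print(cams.camera_params(n));cv2.imwrite(f'pics/{n}0.png',im[:,:,::-1]);np.savez(f'{n}0.npz',im=im,d=d)
    for t in('long_blade','long_bar','long_stand','short_stand','vial_c','driver','holder'):
        for r in spotter.trace(t,n)[:2]:
            P=pts(n,d,r['mask']); print(n,t,round(r['conf'],2),r['bbox'],P.min(0).round(3) if len(P) else '',P.max(0).round(3) if len(P) else '',np.median(P,0).round(3))
            np.save(f'{n}_{t}_{int(r["conf"]*100)}.npy',r['mask'])
E
```

```text
{'time': 0.0, 'qpos': array([-1.31597763e+00,  2.87182822e-01,  1.57821002e+00,  2.32956486e-05,
        1.27860151e+00, -1.50015317e-01]), 'dq': array([ 0.00092023,  0.0007266 , -0.0002647 , -0.00142901,  0.00017904,
       -0.00051583]), 'joint_efforts': array([ 4.12366635e-04, -4.05973113e+01, -2.92626661e+01, -1.34587840e-04,
        5.85052432e-03, -1.32680708e-05]), 'eef_pos': array([ 0.26571153, -0.6197719 ,  0.22991787]), 'tcp_rot': array([ 8.34822734e-01, -5.50517540e-01, -8.84975390e-04, -8.11771772e-04]), 'contact_force': array([ 0.67260466,  0.03213563, -0.51708473]), 'wrist_torque': array([-0.02260521,  0.01997121, -0.01690984]), 'opening': 0.9986117222414816}
{'fx': 362.1133074737852, 'fy': 362.1133074737852, 'cx': 319.4164832597366, 'cy': 197.04813237814548, 'k1': -0.04224060447484298, 'xyz': array([ 0.85067573, -0.33734692,  0.9811074 ]), 'attitude': array([ 0.91755384,  0.32496448, -0.07606536, -0.21611827])}
side long_blade 0.78 [348.1, 107.2, 38.3, 37.7] [ 0.409  0.253 -0.004] [0.607 0.387 0.135] [0.522 0.27  0.125]
side long_blade 0.45 [391.5, 192.3, 6.6, 10.1] [ 
[... 1153 characters left out ...]
.66390742,  0.06726017, -0.07666115])}
top long_blade 0.87 [206.5, 177.8, 28.4, 59.6] [ 0.463  0.253 -0.002] [0.625 0.327 0.134] [0.536 0.269 0.128]
top long_bar 0.69 [171.9, 168.6, 45.7, 63.1] [ 0.467  0.287 -0.004] [0.621 0.409 0.14 ] [0.543 0.33  0.131]
top long_stand 0.87 [174.0, 155.7, 72.1, 84.4] [ 0.463  0.244 -0.004] [0.688 0.42  0.156] [0.555 0.316 0.121]
top short_stand 0.69 [286.7, 177.2, 52.9, 88.9] [ 0.428 -0.004 -0.007] [0.655 0.121 0.156] [0.531 0.054 0.121]
top driver 0.6 [435.4, 276.1, 15.6, 24.7] [ 0.375 -0.308 -0.002] [ 0.444 -0.264  0.033] [ 0.41  -0.284  0.023]
top holder 0.68 [376.7, 264.0, 18.1, 11.0] [ 0.422 -0.149 -0.003] [ 0.445 -0.111  0.045] [ 0.434 -0.125  0.037]
```

Run:
```python
from h import *
z=np.load('top0.npz');im=z['im'][:,:,::-1].copy()
c=im[140:300,150:470]
cv2.imwrite('pics/topcrop.png',cv2.resize(c,(800,400),interpolation=cv2.INTER_CUBIC))
import glob
m=np.load(glob.glob('top_long_blade_*.npy')[0]);P=pts('top',z['d'],m)
Q=P[(P[:,2]>.1)&(P[:,2]<.14)]
for mm,n in((Q,'blade'),):
    c=Q[:,:2].mean(0);u,s,v=np.linalg.svd(Q[:,:2]-c);print(n,c,v[0],np.ptp((Q[:,:2]-c)@v[0]),np.percentile((Q[:,:2]-c)@v[1],[2,50,98]))
for x0 in np.arange(.46,.64,.015):
    q=Q[(Q[:,0]>=x0)&(Q[:,0]<x0+.015)]
    if len(q):print(round(x0,3),len(q),q[:,1].min().round(4),np.median(q[:,1]).round(4),q[:,1].max().round(4),np.median(q[:,2]).round(3))
m=np.load(glob.glob('top_long_bar_*.npy')[0]);P=pts('top',z['d'],m);Q=P[(P[:,2]>.125)&(P[:,2]<.142)]
print('bar')
for x0 in np.arange(.46,.64,.02):
    q=Q[(Q[:,0]>=x0)&(Q[:,0]<x0+.02)]
    if len(q):print(round(x0,3),len(q),q[:,1].min().round(4),np.median(q[:,1]).round(4),q[:,1].max().round(4),np.median(q[:,2]).round(3))
```

```text
blade [0.53227558 0.26915716] [-0.98326758  0.18216714] 0.1462677522432067 [-0.00679567  0.00062096  0.00498484]
0.46 42 0.2743 0.2808 0.2902 0.129
0.475 29 0.2742 0.2789 0.288 0.129
0.49 20 0.2718 0.2755 0.2797 0.129
0.505 23 0.2672 0.2711 0.2755 0.128
0.52 32 0.2651 0.2688 0.2755 0.127
0.535 30 0.263 0.2663 0.2728 0.127
0.55 29 0.26 0.2639 0.2699 0.128
0.565 29 0.2579 0.2616 0.2675 0.129
0.58 31 0.255 0.2589 0.266 0.128
0.595 23 0.2534 0.2561 0.2632 0.129
bar
0.46 49 0.3467 0.3577 0.3707 0.131
0.48 104 0.3393 0.3534 0.3713 0.132
0.5 101 0.3299 0.3439 0.3643 0.132
0.52 97 0.321 0.3358 0.3517 0.132
0.54 94 0.3092 0.3261 0.3437 0.132
0.56 95 0.303 0.3168 0.334 0.132
0.58 102 0.2899 0.3067 0.3282 0.132
0.6 71 0.287 0.2978 0.3135 0.13
0.62 3 0.2947 0.2969 0.3001 0.131
```

View pics/topcrop.png

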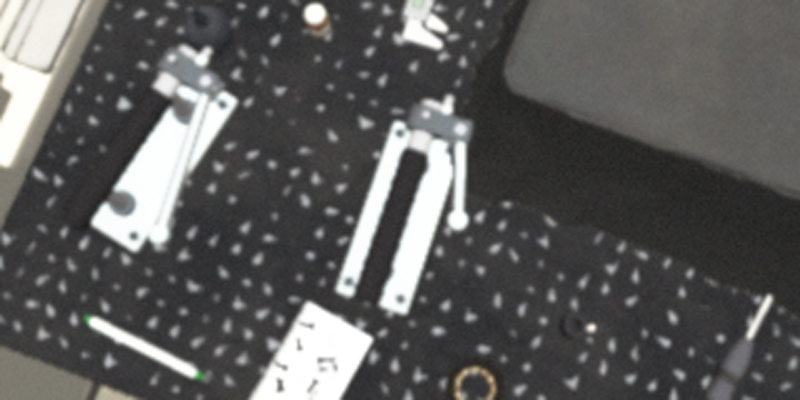

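View pics/top0.png

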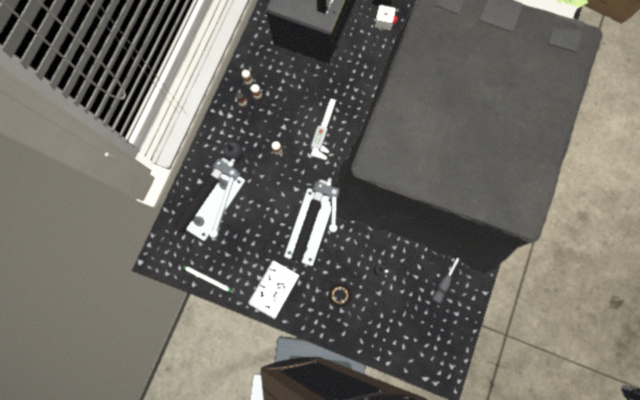

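View pics/side0.png

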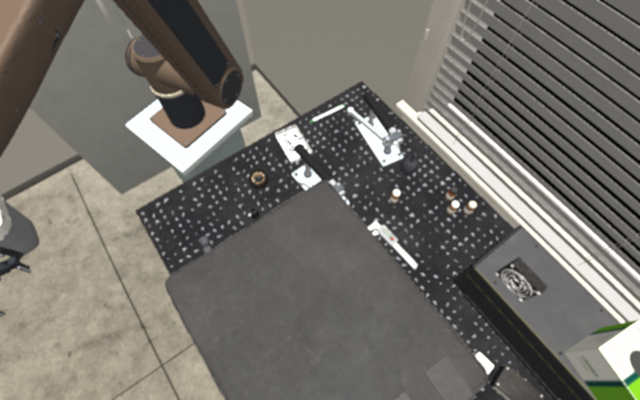

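Run:
```python
from h import *
z=np.load('top0.npz');d=z['d'];a=pts('top',d,np.ones_like(d,bool))
full=np.full(d.shape+(3,),np.nan);full[d>0]=a
for u,v in((450,120),(360,150),(380,220),(500,250),(535,235),(350,180),(480,262),(585,50),(440,20),(300,30),(232,150),(240,100)):print((u,v),full[v,u].round(3))
b=a[a[:,2]>.15];
H,xe,ye=np.histogram2d(a[:,0],a[:,1],bins=[np.arange(-.1,1.1,.1),np.arange(-.9,.6,.1)])
M=np.zeros_like(H);i=np.digitize(a[:,0],xe)-1;j=np.digitize(a[:,1],ye)-1
for k in range(len(a)):
    if 0<=i[k]<H.shape[0] and 0<=j[k]<H.shape[1]:M[i[k],j[k]]=max(M[i[k],j[k]],a[k,2])
print(ye.round(1));
for k in range(len(M)):print(xe[k].round(1),M[k].round(2))
import glob
def fit(P,lo,hi):
    Q=P[(P[:,2]>lo)&(P[:,2]<hi)].astype(np.float32)
    l=cv2.fitLine(np.ascontiguousarray(Q[:,:2]),cv2.DIST_HUBER,0,.002,.001).ravel();t=(Q[:,:2]-l[2:])@l[:2];n=(Q[:,:2]-l[2:])@[-l[1],l[0]]
    print(l,np.degrees(np.arctan2(l[1],l[0])),t.min(),t.max(),np.percentile(n,[2,98]));
    return l
for n in('side','top'):
  d=np.load(n+'0.npz')['d']
  for t,lo,hi in(('long_blade',.118,.134),('long_bar',.128,.14)):
    m=np.load(sorted(glob.glob(f'{n}_{t}_*.npy'))[-1]);m=cv2.erode(m.astype(np.uint8),np.ones((2,2)))>0 if 0 else m
    print(n,t);fit(pts(n,d,m),lo,hi)
```

```text
(450, 120) [ 0.749 -0.218  0.271]
(360, 150) [ 0.661 -0.035  0.277]
(380, 220) [ 0.555 -0.111  0.056]
(500, 250) [ 0.499 -0.369  0.168]
(535, 235) [ 0.522 -0.397  0.278]
(350, 180) [ 0.613 -0.022  0.204]
(480, 262) [ 0.478 -0.362  0.061]
(585, 50) [ 0.932 -0.491  0.282]
(440, 20) [ 0.977 -0.182  0.275]
(300, 30) [1.    0.14  0.145]
(232, 150) [0.695 0.284 0.061]
(240, 100) [0.839 0.287 0.047]
[-0.9 -0.8 -0.7 -0.6 -0.5 -0.4 -0.3 -0.2 -0.1 -0.   0.1  0.2  0.3  0.4
  0.5]
-0.1 [0. 0. 0. 0. 0. 0. 0. 0. 0. 0. 0. 0. 0. 0.]
0.0 [0. 0. 0. 0. 0. 0. 0. 0. 0. 0. 0. 0. 0. 0.]
0.1 [0.   0.   0.   0.   0.   0.01 0.01 0.01 0.   0.43 0.29 0.   0.   0.  ]
0.2 [0.   0.   0.   0.33 0.   0.01 0.01 0.67 0.67 0.59 0.31 0.   0.   0.  ]
0.3 [0.   0.   0.   0.   0.   0.01 0.03 0.01 0.02 0.02 0.02 0.01 0.01 0.01]
0.4 [0.   0.   0.   0.   0.15 0.18 0.05 0.05 0.01 0.14 0.02 0.13 0.14 0.01]
0.5 [0.   0.   0.   0.   0.28 0.29 0.28 0.28 0.28 0.14 0.01 0.13 0.14 0.64]
0.6 [0.   0.   0.   0.   0.28 0.28 0.28 0.28 0.28 0.16 0.01 0.16 0.14 0.71]
0.7 [0.   0.   0.   0.   0.28 0.28 0.28 0.28 0.28 0.02 0.06 0.1  0.08 0.63]
0.8 [0.   0.   0.   0.28 0.28 0.28 0.28 0.29 0.29 0.01 0.01 0.06 0.48 0.5 ]
0.9 [0.   0.   0.   0.29 0.29 0.29 0.29 0.29 0.28 0.18 0.18 0.06 0.36 0.09]
1.0 [0.   0.   0.   0.   0.28 0.29 0.29 0.29 0.04 0.23 0.18 0.18 0.21 0.09]
side long_blade
[ 0.9861993  -0.16556236  0.52594656  0.2685962 ] -9.529905 -0.06279977 0.08271804 [-0.00530293  0.0081332 ]
side long_bar
[ 0.9021569  -0.4314081   0.5459098   0.32720506] -25.556955 -0.08495008 0.11487367 [-0.00994421  0.01193455]
top long_blade
[ 0.9835508  -0.18063185  0.5311651   0.26945105] -10.406566 -0.07008763 0.076174386 [-0.00505548  0.00693441]
top long_bar
[ 0.90287983 -0.429893    0.5424399   0.33018652] -25.46077 -0.07949436 0.086392425 [-0.01037759  0.01180394]
```

>>> send_rows --motion '[0, 0, -1.5, -0.145, 0, 0, 0, -1.5, -0.145, 0, 0, 0, -1.5, -0.145, 0, 0, 0, -1.5, -0.145, 0, 0, 0, -1.5, -0.145, 0, 0, 0, -1.5, -0.145, 0, 0, 0, -1.5, -0.145, 0, 0, 0, -1.5, -0.145, 0, 0, 0, -1, -0.145, 0, 0, 0, 0, -0.145, 0, 0, 0, 0, -0.145, 0, 0, 0, 0, -0.145, 0]' --grip_force 60

```text
time: 2.0
eef_pos: [0.2658, -0.6201, 0.3667]
tcp_rot: [0.95, 0.311, 0.0, -0.0]
contact_force: [-0.0, -0.3, -0.1]
opening: -0.001
```

```bash
cat >> h.py <<'E'
def to(x,y,z,yaw=72):
    s=ctrl.get_state();r=R.from_quat(s['tcp_rot']);e=s['eef_pos'];X=r.apply([1,0,0])
    psi=np.degrees(np.arctan2(X[1],X[0]));dz=-np.radians((yaw-psi+180)%360-180)
    print('t',s['time'],'pos',e.round(4),'yaw',psi.round(2),'toolz',r.apply([0,0,1]).round(3),'q',s['qpos'].round(2),'F',s['contact_force'].round(2),'op',s['opening'])
    print('shift cm now',(100*r.inv().apply(np.array([x,y,z])-e)).round(2),'spin',round(dz,3))
    f=R.from_euler('z',yaw,degrees=True)*R.from_quat([1,0,0,0])
    print('shift cm at yaw',(100*f.inv().apply(np.array([x,y,z])-e)).round(2))
E
python3 -c "
from h import *
to(.45,-.3,.35)"
```

```text
t 2.0 pos [ 0.2658 -0.6201  0.3667] yaw 36.3 toolz [-0.     0.001 -1.   ] q [-1.32  0.22  1.41  0.    1.51 -1.95] F [-0.05 -0.28 -0.14] op -0.0012449279482544158
shift cm now [ 33.8  -14.89   1.69] spin -0.623
shift cm at yaw [36.14  7.63  1.67]
```

>>> send_rows --motion '[0, 0, 0, -0.145, 0, 0, 0, 0, -0.145, 0, 0, 0, 0, -0.145, 0, 0, 0, 0, -0.145, 0, 0, 0, 0, -0.04, 0, 4, 0.85, 0, 0, 0, 4, 0.85, 0, 0, 0, 4, 0.85, 0, 0, 0, 4, 0.85, 0, 0, 0, 4, 0.85, 0, 0, 0, 4, 0.85, 0, 0, 0, 4, 0.85, 0, 0, 0]'

```text
time: 3.2
eef_pos: [0.4051, -0.365, 0.3651]
tcp_rot: [0.806, 0.593, 0.0, -0.0]
contact_force: [0.4, -0.7, 0.2]
opening: 0.004
```

```bash
python3 -c "
from h import *
to(.4917,.228,.3)"
```

```text
t 3.2 pos [ 0.4051 -0.365   0.3651] yaw 72.67 toolz [-0.  0. -1.] q [-0.92 -0.07  1.73  0.    1.49 -2.19] F [ 0.41 -0.72  0.2 ] op 0.004115583324546329
shift cm now [59.19 -9.39  6.53] spin 0.012
shift cm at yaw [ 59.07 -10.08   6.51]
```

>>> send_rows --motion '[4.5, -0.2, 0, 0, 0, 4.5, -0.2, 0, 0, 0, 4.5, -0.6, 0, 0, 0, 4.5, -0.8, 0, 0, 0, 4.5, -0.8, 0, 0, 0, 4.5, -0.8, 0, 0, 0, 4.5, -0.8, 0, 0, 0, 4.5, -0.8, 0, 0, 0, 4.5, -0.8, 0, 0, 0, 4.5, -0.8, 0, 0, 0, 4.5, -0.8, 0, 0, 0, 4.5, -0.8, 0, 0, 0]'

```text
time: 4.4
eef_pos: [0.4883, 0.1971, 0.3685]
tcp_rot: [0.806, 0.592, 0.004, 0.004]
contact_force: [0.4, -0.6, 0.3]
opening: -0.004
```

```bash
python3 -c "
from h import *
to(.4917,.228,.25)"
```

```text
t 4.4 pos [0.4883 0.1971 0.3685] yaw 72.56 toolz [ 0.012 -0.002 -1.   ] q [ 0.19 -0.13  1.77 -0.    1.49 -1.07] F [ 0.44 -0.57  0.35] op -0.0038074884610211773
shift cm now [ 3.02 -0.74 11.84] spin 0.01
shift cm at yaw [ 3.04 -0.63 11.85]
```

>>> send_rows --motion '[1.5, -0.4, 3, 0, 0, 1, -0.3, 3, 0, 0, 0, 0, 3, 0, 0, 0, 0, 3, 0, 0, 0, 0, 0, 0, 0]'

```text
time: 4.9
eef_pos: [0.4905, 0.2318, 0.2472]
tcp_rot: [0.803, 0.596, 0.007, 0.005]
contact_force: [-0.6, -1.2, -2.2]
opening: 0.002
```

Run:
```python
from h import *
to(.4917,.228,.105)
for n in('side','top'):
    im,d=cams.read_camera(n);np.savez(f'{n}1.npz',im=im,d=d)
    c=im[120:260,160:360] if n=='top' else im[60:200,280:480]
    cv2.imwrite(f'pics/{n}1.png',cv2.resize(c,(800,560),interpolation=cv2.INTER_CUBIC)[:,:,::-1])
```

```text
t 4.9 pos [0.4905 0.2318 0.2472] yaw 73.21 toolz [ 0.017  0.001 -1.   ] q [ 0.26 -0.03  1.9  -0.    1.26 -1.02] F [-0.65 -1.17 -2.19] op 0.0015059584155875832
shift cm now [-4.200e-01 -1.000e-02  1.422e+01] spin 0.021
shift cm at yaw [-0.32  0.23 14.22]
```

View pics/side1.png

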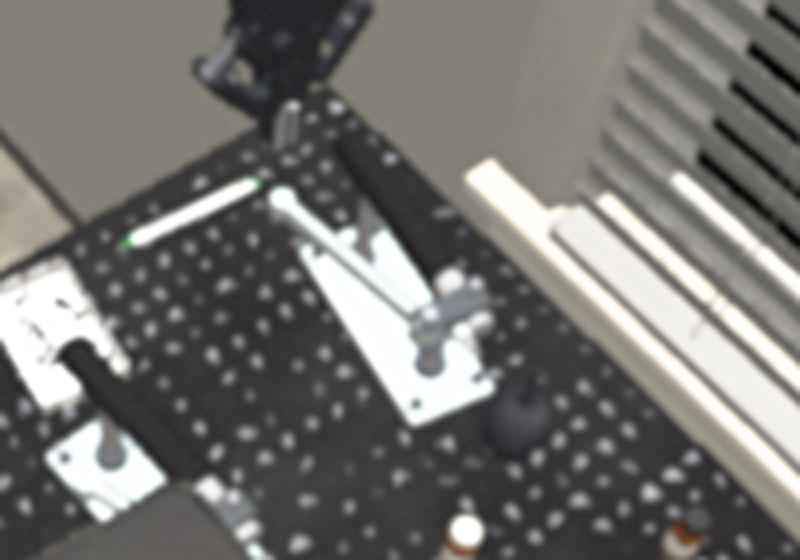

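View pics/top1.png

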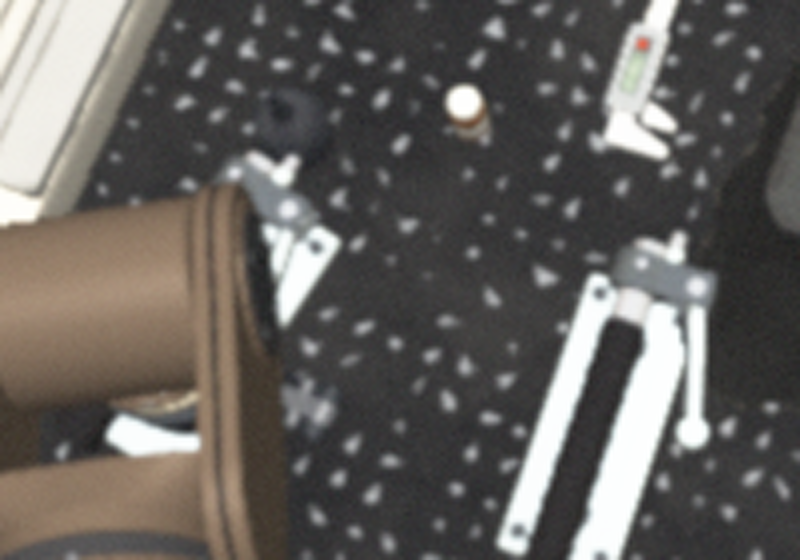

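>>> send_rows --motion '[-0.3, 0, 2.8, 0.02, 0, 0, 0, 2.8, 0, 0, 0, 0, 2.8, 0, 0, 0, 0, 2.8, 0, 0, 0, 0, 2, 0, 0, 0, 0, 0, 0, 0]'

```text
time: 5.6
eef_pos: [0.5097, 0.2317, 0.1371]
tcp_rot: [0.809, 0.586, 0.027, 0.013]
contact_force: [-0.1, 0.2, -0.3]
opening: -0.002
```

Run:
```python
from h import *
to(.4917,.228,.105)
for n in('side',):
    im,d=cams.read_camera(n);np.savez(f'{n}2.npz',im=im,d=d)
    c=im[80:160,320:420]
    cv2.imwrite(f'pics/{n}2.png',cv2.resize(c,(750,600),interpolation=cv2.INTER_CUBIC)[:,:,::-1])
```

```text
t 5.6 pos [0.5097 0.2317 0.1371] yaw 71.88 toolz [ 0.059  0.012 -0.998] q [ 0.25  0.1   1.97 -0.    1.01 -1.01] F [-0.07  0.18 -0.34] op -0.0017567345685451494
shift cm now [-1.01 -1.76  3.09] spin -0.002
shift cm at yaw [-0.91 -1.59  3.21]
```

View pics/side2.png

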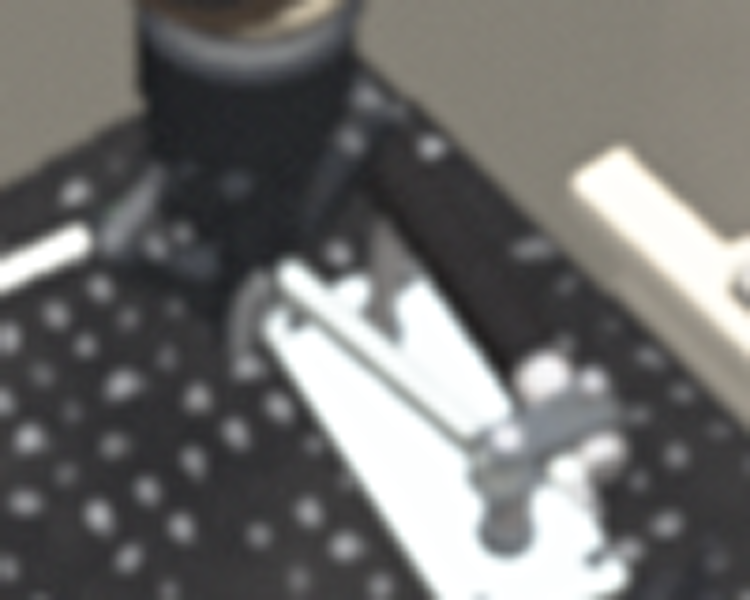

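Run:
```python
from h import *
d=np.load('side2.npz')['d'];s=ctrl.get_state();e=s['eef_pos'];r=R.from_quat(s['tcp_rot'])
m=np.zeros_like(d,bool);m[80:135,325:375]=1
P=pts('side',d,m);T=r.inv().apply(P-e)*1000
T=T[(abs(T[:,0])<75)&(abs(T[:,1])<50)&(T[:,2]<2)&(P[:,2]>.14)|((abs(T[:,0])<20)&(abs(T[:,1])<16)&(T[:,2]<5)&(P[:,2]>.138))]
for lo in range(-130,5,8):
    q=T[(T[:,2]>=lo)&(T[:,2]<lo+8)]
    if len(q):print(lo,len(q),'x',q[:,0].min().round(0),q[:,0].max().round(0),'y',q[:,1].min().round(),q[:,1].max().round())
```

```text
-130 23 x -39.0 15.0 y -9.0 37.0
-122 22 x -40.0 -26.0 y -9.0 13.0
-114 31 x -44.0 -14.0 y -9.0 19.0
-106 60 x -50.0 45.0 y -6.0 22.0
-98 91 x -62.0 56.0 y -12.0 20.0
-90 83 x -63.0 59.0 y -11.0 17.0
-82 63 x -57.0 58.0 y 3.0 18.0
-74 56 x -54.0 48.0 y -0.0 19.0
-66 42 x -46.0 44.0 y -7.0 16.0
-58 51 x -38.0 39.0 y -12.0 13.0
-50 36 x -33.0 33.0 y -13.0 14.0
-42 16 x -15.0 13.0 y 6.0 13.0
-34 11 x -15.0 9.0 y 6.0 13.0
-26 19 x -15.0 10.0 y -3.0 12.0
-18 15 x -15.0 11.0 y -2.0 12.0
-10 17 x -13.0 10.0 y 0.0 13.0
```

>>> send_rows --motion '[-0.3, -0.4, 0, 0, 0, -0.3, -0.4, 0.6, 0, 0, -0.3, -0.4, 0.6, 0, 0, 0, -0.4, 0.6, 0, 0, 0, -0.2, 0.6, 0, 0, 0, 0, 0.5, 0, 0, 0, 0, 0, 0, 0]'

```text
time: 6.35
eef_pos: [0.4958, 0.2304, 0.1149]
tcp_rot: [0.809, 0.586, 0.035, 0.016]
contact_force: [0.2, -0.8, 0.3]
opening: -0.001
```

Run:
```python
from h import *
to(.4917,.228,.107)
```

```text
t 6.35 pos [0.4958 0.2304 0.1149] yaw 71.91 toolz [ 0.076  0.016 -0.997] q [ 0.25  0.09  2.03 -0.    0.94 -1.  ] F [ 0.23 -0.76  0.26] op -0.001140814637217557
shift cm now [-0.38 -0.37  0.75] spin -0.002
shift cm at yaw [-0.35 -0.32  0.79]
```

>>> send_rows --motion '[0, -0.2, 0.5, 0, 0, 0, -0.2, 0.4, 0, 0, 0, 0, 0, 0, 0, 0.6, 0, 0, 0, 0, 0.6, 0, 0, 0, 0, 0.5, 0, 0, 0, 0, 0, 0, 0, 0, 0]'

```text
time: 7.05
eef_pos: [0.4989, 0.2498, 0.1056]
tcp_rot: [0.809, 0.586, 0.036, 0.016]
contact_force: [0.6, -0.6, -0.3]
opening: 0.001
```

Run:
```python
from h import *
to(.4985,.2575,.107)
```

```text
t 7.05 pos [0.4989 0.2498 0.1056] yaw 71.91 toolz [ 0.076  0.016 -0.997] q [ 0.29  0.13  2.01 -0.01  0.92 -0.96] F [ 0.62 -0.65 -0.32] op 0.0007948719407303254
shift cm now [ 0.73 -0.27 -0.13] spin -0.002
shift cm at yaw [ 0.72 -0.27 -0.14]
```

>>> send_rows --motion '[0.5, 0, 0, 0, 0, 0.5, 0, 0, 0, 0, 0.5, 0, 0, 0, 0, 0.5, 0, 0, 0, 0, 0, 0, 0, 0, 0]'

```text
time: 7.55
eef_pos: [0.5037, 0.2686, 0.1058]
tcp_rot: [0.809, 0.587, 0.031, 0.016]
contact_force: [-2.1, -2.4, 2.9]
opening: 0.001
```

Run:
```python
from h import *
to(.508,.287,.107)
im,d=cams.read_camera('side');np.savez('side3.npz',im=im,d=d)
cv2.imwrite('pics/side3.png',cv2.resize(im[80:160,320:420],(750,600),interpolation=cv2.INTER_CUBIC)[:,:,::-1])
```

```text
t 7.55 pos [0.5037 0.2686 0.1058] yaw 72.01 toolz [ 0.07   0.01  -0.997] q [ 0.32  0.16  1.97 -0.01  0.94 -0.93] F [-2.09 -2.38  2.89] op 0.0011160765338642286
shift cm now [ 1.89 -0.15 -0.07] spin 0.0
shift cm at yaw [ 1.89 -0.16 -0.12]
```

View pics/side3.png

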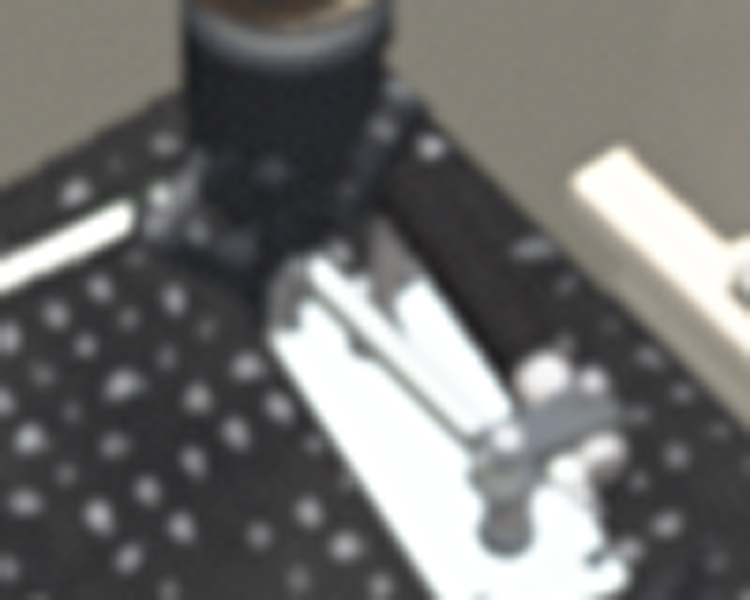

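>>> send_rows --motion '[0.4, 0, 0, 0, 0, 0.4, 0, 0, 0, 0, 0.4, 0, 0, 0, 0, 0, 0, 0, 0, 0]'

```text
time: 8.0
eef_pos: [0.506, 0.2775, 0.1058]
tcp_rot: [0.809, 0.587, 0.028, 0.017]
contact_force: [-3.4, -4.9, 3.7]
opening: 0.001
```

>>> send_rows --motion '[0.3, 0, 0, 0, 0, 0.3, 0, 0, 0, 0, 0, 0, 0, 0, 0]'

```text
time: 8.3
eef_pos: [0.5068, 0.2804, 0.1059]
tcp_rot: [0.809, 0.587, 0.024, 0.019]
contact_force: [-3.8, -5.9, 4.1]
opening: 0.001
```

>>> send_rows --motion '[0.3, 0, 0, 0, 0, 0, 0, 0, 0, 0]'

```text
time: 8.5
eef_pos: [0.507, 0.2811, 0.1059]
tcp_rot: [0.809, 0.587, 0.021, 0.02]
contact_force: [-3.1, -5.5, 3.7]
opening: -0.002
```

>>> send_rows --motion '[0.3, 0, 0, 0, 0, 0, 0, 0, 0, 0]'

```text
time: 8.7
eef_pos: [0.5072, 0.2817, 0.1061]
tcp_rot: [0.809, 0.587, 0.018, 0.021]
contact_force: [-4.2, -4.8, 4.4]
opening: 0.002
```

>>> send_rows --motion '[0.5, 0, 0, 0, 0, 0.5, 0, 0, 0, 0]'

```text
time: 8.9
eef_pos: [0.5091, 0.2872, 0.106]
tcp_rot: [0.809, 0.587, 0.013, 0.023]
contact_force: [-6.6, -17.2, 7.4]
opening: 0.001
```

Run:
```python
from h import *
to(.508,.287,.107)
im,d=cams.read_camera('side');np.savez('side4.npz',im=im,d=d)
cv2.imwrite('pics/side4.png',cv2.resize(im[80:160,320:420],(750,600),interpolation=cv2.INTER_CUBIC)[:,:,::-1])
to(.508,.287,.107)
```

```text
t 8.9 pos [0.5091 0.2872 0.106 ] yaw 71.93 toolz [ 0.048 -0.022 -0.999] q [ 0.36  0.21  1.92 -0.04  0.98 -0.88] F [ -6.64 -17.23   7.4 ] op 0.0005958443405777655
shift cm now [-0.05 -0.1  -0.1 ] spin -0.001
shift cm at yaw [-0.05 -0.1  -0.1 ]
t 8.95 pos [0.5091 0.2869 0.1061] yaw 71.95 toolz [ 0.047 -0.023 -0.999] q [ 0.36  0.21  1.92 -0.05  0.98 -0.87] F [ -4.78 -13.38   7.07] op -0.0025410349000865116
shift cm now [-0.02 -0.1  -0.09] spin -0.001
shift cm at yaw [-0.02 -0.1  -0.09]
```

View pics/side4.png

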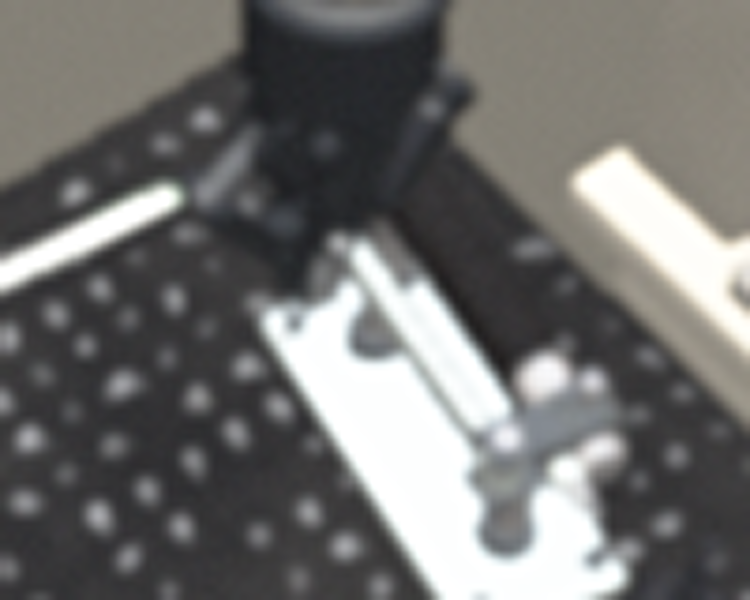

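>>> send_rows --motion '[0.2, 0, 0, 0, 0, 0.2, 0, 0, 0, 0, 0.2, 0, 0, 0, 0]'

```text
time: 9.25
eef_pos: [0.5088, 0.2863, 0.1064]
tcp_rot: [0.809, 0.587, 0.004, 0.026]
contact_force: [-4.9, -8.1, 5.1]
opening: -0.0
```

```bash
cat >> h.py <<'E'
def ang(n,save=None):
    im,d=cams.read_camera(n)
    if save:cv2.imwrite(save,cv2.resize(im[80:160,320:420],(750,600),interpolation=cv2.INTER_CUBIC)[:,:,::-1])
    for r in spotter.trace('long_blade',n)[:1]:
        P=pts(n,d,r['mask']);Q=P[(P[:,2]>.116)&(P[:,2]<.134)].astype(np.float32)
        l=cv2.fitLine(np.ascontiguousarray(Q[:,:2]),cv2.DIST_HUBER,0,.002,.001).ravel()
        print(n,r['conf'],r['bbox'],len(Q),l,np.degrees(np.arctan(l[1]/l[0])))
E
python3 - <<'E'
from h import *
to(.508,.287,.107)
ang('side')
to(.508,.287,.107)
E
```

```text
t 9.25 pos [0.5088 0.2863 0.1064] yaw 71.94 toolz [ 0.038 -0.038 -0.999] q [ 0.36  0.22  1.91 -0.06  1.   -0.87] F [-4.88 -8.15  5.13] op -0.000292581294082289
shift cm now [ 0.05 -0.09 -0.06] spin -0.001
shift cm at yaw [ 0.05 -0.1  -0.06]
side 0.68 [364.1, 111.6, 21.1, 27.2] 125 [ 0.9071459  -0.42081618  0.555642    0.2819016 ] -24.886126
t 9.35 pos [0.5088 0.2863 0.1064] yaw 71.94 toolz [ 0.038 -0.038 -0.999] q [ 0.36  0.22  1.91 -0.06  1.   -0.87] F [-5.18 -9.5   5.07] op -0.00016624965476917463
shift cm now [ 0.04 -0.09 -0.06] spin -0.001
shift cm at yaw [ 0.04 -0.1  -0.06]
```

>>> send_rows --motion '[-0.8, 0, 0, 0, 0, -0.8, 0, 0, 0, 0, -0.8, 0, 0, 0, 0, -0.8, 0, 0, 0, 0, -0.8, 0, 0, 0, 0, -0.8, 0, 0, 0, 0, 0, 0, 0, 0, 0, 0, 0, 0, 0, 0, 0, 0, 0, 0, 0]'

```text
time: 10.25
eef_pos: [0.4945, 0.2383, 0.1085]
tcp_rot: [0.81, 0.586, 0.007, 0.026]
contact_force: [0.1, 0.8, -0.2]
opening: 0.001
```

Run:
```python
from h import *
to(.4985,.2575,.107)
ang('side','pics/side5.png')
```

```text
t 10.25 pos [0.4945 0.2383 0.1085] yaw 71.78 toolz [ 0.043 -0.034 -0.999] q [ 0.28  0.14  2.   -0.05  0.98 -0.94] F [ 0.11  0.8  -0.18] op 0.00061434578586664
shift cm now [ 1.95 -0.23  0.1 ] spin -0.004
shift cm at yaw [ 1.95 -0.21  0.15]
side 0.53 [356.0, 114.3, 29.5, 27.7] 106 [ 0.98839104 -0.15193127  0.56071866  0.2622729 ] -8.738863
```

View pics/side5.png

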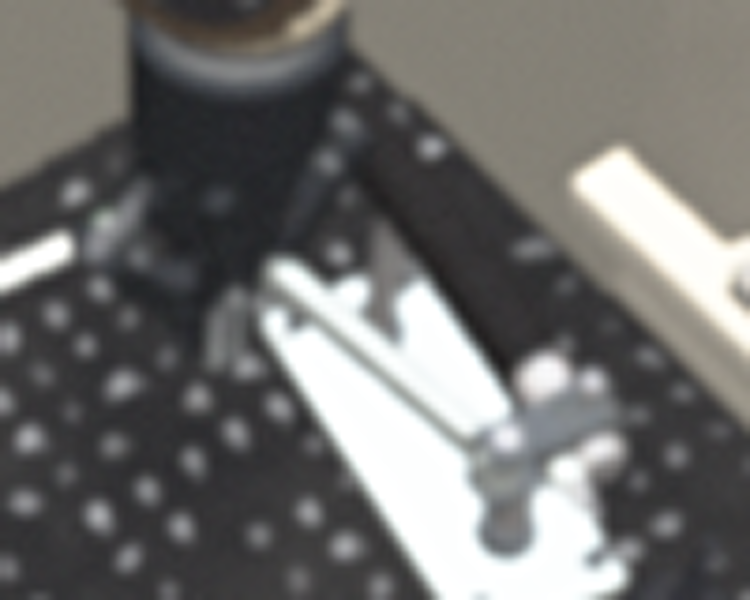

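>>> send_rows --motion '[0.6, 0, 0.1, 0, 0, 0.6, 0, 0, 0, 0, 0.6, 0, 0, 0, 0, 0.6, 0, 0, 0, 0, 0.6, 0, 0, 0, 0, 0.5, 0, 0, 0, 0, 0.5, 0, 0, 0, 0]'

```text
time: 11.05
eef_pos: [0.5058, 0.2774, 0.106]
tcp_rot: [0.809, 0.587, 0.001, 0.027]
contact_force: [-3.5, -5.9, 4.3]
opening: -0.0
```

Run:
```python
from h import *
to(.509,.287,.107)
```

```text
t 11.05 pos [0.5058 0.2774 0.106 ] yaw 71.94 toolz [ 0.034 -0.042 -0.999] q [ 0.35  0.2   1.92 -0.06  1.   -0.88] F [-3.55 -5.91  4.29] op -0.0001382665001801474
shift cm now [ 1.    0.01 -0.12] spin -0.001
shift cm at yaw [ 1.01  0.01 -0.1 ]
```

>>> send_rows --motion '[0.5, 0, 0, 0, 0, 0.5, 0, 0, 0, 0, 0.4, 0, 0, 0, 0]'

```text
time: 11.35
eef_pos: [0.5089, 0.2865, 0.1061]
tcp_rot: [0.808, 0.588, -0.006, 0.031]
contact_force: [-6.8, -18.0, 9.9]
opening: 0.0
```

>>> send_rows --motion '[0.3, 0, 0, 0, 0, 0.3, 0, 0, 0, 0]'

```text
time: 11.55
eef_pos: [0.5086, 0.2858, 0.1065]
tcp_rot: [0.807, 0.589, -0.016, 0.036]
contact_force: [-6.4, -12.6, 7.0]
opening: 0.002
```

Run:
```python
from h import *
to(.509,.287,.107)
ang('side','pics/side6.png')
to(.509,.287,.107)
cams.read_camera('side');cams.read_camera('side')
to(.509,.287,.107)
```

```text
t 11.55 pos [0.5086 0.2858 0.1065] yaw 72.19 toolz [ 0.016 -0.077 -0.997] q [ 0.37  0.23  1.88 -0.09  1.04 -0.84] F [ -6.41 -12.56   7.04] op 0.0015525595082588417
shift cm now [ 0.13 -0.   -0.06] spin 0.003
shift cm at yaw [ 0.13 -0.   -0.05]
side 0.48 [366.3, 113.9, 17.2, 25.0] 108 [ 0.90914    -0.41649067  0.55851895  0.2808215 ] -24.613226
t 11.65 pos [0.5087 0.2858 0.1065] yaw 72.19 toolz [ 0.016 -0.076 -0.997] q [ 0.37  0.24  1.88 -0.09  1.04 -0.84] F [ -7.01 -13.7    8.62] op 0.0008168321711988262
shift cm now [ 0.12 -0.   -0.06] spin 0.003
shift cm at yaw [ 0.12 -0.   -0.05]
t 11.75 pos [0.5087 0.2858 0.1065] yaw 72.18 toolz [ 0.016 -0.076 -0.997] q [ 0.37  0.23  1.88 -0.09  1.04 -0.84] F [ -6.89 -13.1    8.19] op -0.0003825932828726657
shift cm now [ 0.12 -0.   -0.06] spin 0.003
shift cm at yaw [ 0.13 -0.01 -0.05]
```

View pics/side6.png

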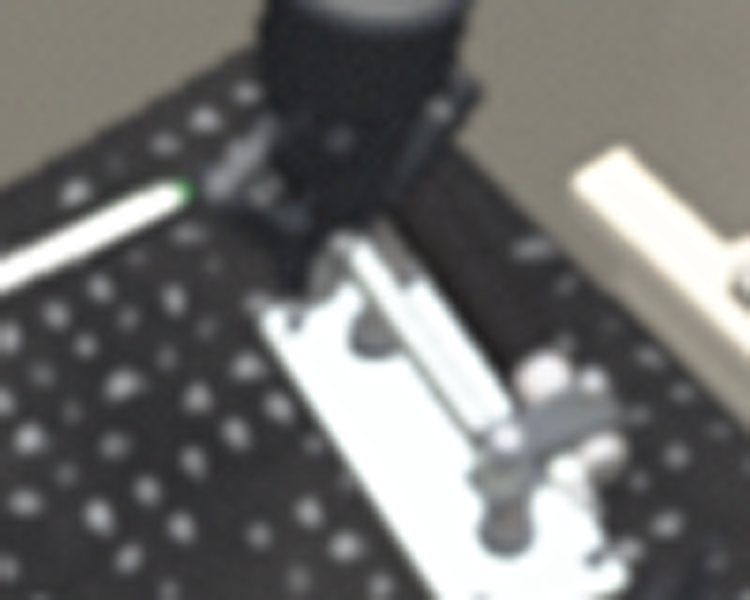

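The picture shows the lever parallel to the bar, tip at about (345,240) and pivot at (500,435), with the finger on its outer side only. The force is steady at about 16 N and the arm is at rest, so I'm handing in.

Run:
```python
from h import *
workorder.sign_off()
to(.509,.287,.107)
```

```text
the job is handed in; nothing more can be done
the job is handed in; nothing more can be done
```

I pressed the long lever in to its stop with the outside of the shut fingers and let it spring fully back out. I then pressed it in again and handed in while holding it there; the sign-off gave no verdict.

- **First press:** the blade measured 24.9° in the side camera, against 9.5–10.4° when out. That is about 0.26 rad of travel, so it was at its stop. The force peaked at 20 N in the readings and eased to 11–12 N while held for about 0.4 s.
- **Release:** the blade measured 8.7°, so it was back out, and the side picture showed the fingers clear of it.
- **Final hold:** the blade measured 24.6°. The total force was steady at about 16–18 N over the last 0.2 s, and the TCP moved less than 0.2 mm. The highest reading in the run was about 22 N.

- **Tilt:** the arm gave way under load and the tool slowly tilted, by about 4.5° at the end. It was still on the blade's outer side in the last picture.
- **Not re-measured:** I did not check the short lever or the loose things at the end. The fingers were never brought near them. The vial's detection was unreliable: the side camera's best report was weak and the top camera gave none.

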